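Lock a maquette onto the modelling stand

ROBOT

A 6-joint arm with a two-finger parallel gripper is mounted at the origin on the work surface. World frame = base frame: x ahead of the robot, y to its left, z up, the work surface at z = 0. Lengths are in m, angles in rad, forces in N, time in s.
With the tool pointing down it reaches from about 0.375 to 0.9 m from the base axis. Payload 3.1 kg.
Tool frame: the origin (TCP) lies midway between the tips of the shut fingers; the grasp point (between the pads) lies 19 mm behind it (manip.pinch_z is the distance from the TCP to the grasp point, in m); z points along the fingers, y is the line along which they close (so a half turn about z gives the same grasp; the last joint's range is limited). The gripper opens to 85 mm and grips with 20 to 120 N. Pads are 22 mm wide; open, the fingers measure 114 mm over their backs; the gripper's body (76 mm by 85 mm) begins 54 mm behind the grasp point. The pads swing forward as they close: fully open they stand 13 mm farther back than shut.
Start: joints at [-1.486, 0.527, 1.433, -0, 1.181, -0.178], TCP at [0.163, -0.603, 0.231] pointing down, gripper open.
Joint ranges: [-3.08, 3.08], [-0.75, 2.2], [0.22, 2.44], [-1.43, 4.57], [0, 2.65], [-2.85, 2.85]. Speed limits (rad/s): [2.79, 2.79, 3.14, 3.14, 3.14, 3.14].

INTERFACE

Orientations are given as a unit quaternion [x, y, z, w].
In Python, from cell import manip gives the robot as it stands.
- The arm moves only by the shell command python3 -m jog 'ROWS'. ROWS is JSON, one flat list of numbers, 5 for each row, row after row: the finger opening in m, from 0 to 0.0854, then the shift along the tool's x, y, z in m, then the turn about the tool's z in degrees. A call has exactly 10 rows; each row shifts and turns the commanded pose from where the row before left it, along the tool's axes as they then stand; what a row does not reach is not made up. A row lasts 1/10 s, in which the tool goes at most 50 mm and 8.59 degrees, less where a joint would pass 70% of its speed; a pose out of reach is approached as far as the arm can. A call is refused whole if a number of a shift passes 0.05 or a number of a turn 8.59, either way. A call with a gripper value outside its range is refused whole. The fingers move at their own pace and stop on an object; the grip force is fixed at half the most. Time passes only in rows, so rows that do not move let the fingers close, or fill a call up. It gives the time, the measured TCP pose, the force, the opening and the grip force at its end, in the units of the state.
- manip.get_obs(): the state, without advancing time (a new reading comes with each control period).
- manip.read_camera(name): name is "scene" or "top" or "wrist"; returns (picture, depth): 480x640x3 uint8, red, green, blue; 480x640 float32, m along the optical axis (not along the pixel's ray), 0 where there is no reading.
- manip.get_calibration(name): a dict with "fx", "fy", "cx", "cy" (pixels), "rvec" (rotation vector, rad) and "tvec" (3), from world to camera coordinates, as OpenCV has them. Camera axes: x right, y down, z forward; pixel columns grow to the right and rows downward; lengths in m; the calibration is good to about 2 mm. A picture is of the moment at which its call begins: read the wrist's pose just before it. get_calibration takes no time and is no camera call; for the wrist camera it gives the pose at the moment of the call.
- manip.sign_off(): hands the job in; it is judged then, once.
The state is a dict: "t": time; "joints": joint angles; "joint_velocities": joint speeds; "tau": joint torques, N m; "tcp_pos": TCP position; "tcp_rot": TCP orientation; "wrist_force": force on the tool from outside, world axes, zero at the start; "moment": the same for the moment, N m; "width": opening from 0.0 (shut) to 1.0 (fully open); "gripper_force": force on a finger pad.
Only numpy, scipy, OpenCV 4.12 (cv2) and the standard library are available. Lean on these libraries where they do the work, as an engineer would, in place of code of your own. Each camera call takes 0.05 s, during which the arm holds its last target. There are 200 camera calls.

TASK

Turn the modelling stand's lock collar by its upright handle to the open mark (two thin ribs), set the horned beast maquette gently and upright on the stand's platform with its two plate ears between the guide posts (facing either way), then turn the collar back so that its handle arm points at the locked mark (the single broad rib). Do not drop or bang the maquette on the stand, and leave the other things on the bench where they are.

Things in the scene. Friction and masses are not known exactly. Their poses are not given: they have to be found in the camera images.
- stand: Fixed round steel modelling stand; origin on the bench under its centre, z up. Index plate 224 across, top 38 high (all heights above the bench). In its middle a dark steel platform 87 across, top 50 high, with four guide posts (5 x 8, tops 58 high) centred at x +-14, y +-38 in this frame; each pair leaves a 23 wide slot for an ear, so the ears lie along this y axis. Sizes in mm.
- seat (a point): Centre of the platform's top face, 50 above the bench, where the maquette's origin belongs; axes as the stand's. Sizes in mm.
- collar (a joint): Lock collar angle (rad): 0 at the open mark, 1.1 at the locked mark, growing clockwise from above; range -0.2 to 1.35, no stop or click at the marks. The handle arm points at 1.1 minus this value in the stand's frame (rad, anticlockwise from its x). Held by friction only (1.5 N at the handle). Below 0.4 the ears pass between the lips; at 1.1 the lips cover the ears. Sizes in mm.
- handle_top (a point): Centre of the top of the collar's upright black handle: a round rod 14 in diameter, 85 from the stand's axis, top 125 above the bench, free to be gripped over its top 65. The arm below it reaches out to 93 from the axis. Sizes in mm.
- locked_mark (a point): Locked mark: a single broad raised rib (16 x 7) on the index plate, 103 from the axis along the stand's +x. Sizes in mm.
- open_mark (a point): Open mark: middle of a pair of thin raised ribs (16 x 3, 9 apart) on the index plate, 103 from the axis, 1.1 rad anticlockwise from the locked mark. Sizes in mm.
- collar_top (a point): Centre of the captive lock collar at its top face, 67 high: steel ring 116 outside, 92 inside, turning about the stand's axis, with two inward lips one each side at right angles to the handle arm (30 wide, undersides 61 high, inner edges 34 from the axis), 5 above seated ears. Sizes in mm.
- maquette: Grey bust of a horned beast, 100 tall, about 0.3 kg, upright on a steel plate. Origin: centre of the plate's underside; z up, x where it faces. Plate: disc 60 across, 8 thick, two ears along y, 86 tip to tip, 18 wide, 6 thick. Grip the chest across y: 34 wide in y, 38 in x, flat from 32 to 68 above the origin; the head above is narrower in y (snout to x = 47, horns to x = -25). Sizes in mm.
- statuette: Bystander, leave alone: small plaster bird statuette, 81 tall, on a plain round wooden base 52 wide without ears. Sizes in mm.
- spatula: Bystander, leave alone: small spatula lying flat, 180 long. Sizes in mm.
- tape: Bystander, leave alone: roll of tape lying flat, 90 across, 22 high. Sizes in mm.
- jar_a: Bystander, leave alone: closed glass jar, 52 wide, 65 high. Sizes in mm.
- jar_b: Bystander, leave alone: closed amber jar, 44 wide, 55 high. Sizes in mm.
- cup: Bystander, leave alone: white ceramic cup, 72 wide, 70 high. Sizes in mm.
- brush: Bystander, leave alone: brush lying flat, 170 long. Sizes in mm.
Mind the look-alikes: they are no part of the job. Leave any orange or turquoise look-alike of the maquette alone.

How it is judged:
By the outcome, as a careful person would: the job done as asked, in the order asked, and still so for the second after the job is handed in, with the robot touching nothing.
It also fails if it takes over 70 s, if anything falls off the work surface, if the arm or the gripper's body presses on something with over 40 N, if the wrist force passes 120 N, or if a joint passes its speed limit or range.

## Working session

There is one attempt and no reset: what is moved stays moved. The work goes in short steps, Python scripts to look and compute and a shell command to move; the robot and the scene stay as the last step left them, time stands still between calls to the robot, and variables do not carry over. Pictures are saved under pics/ and viewed, at most 10 in all, crops included, and the job is handed in when it is done.

```bash
mkdir -p pics
cat > h.py <<'E'
import numpy as np, cv2
from cell import manip
def cam(n):
    c=manip.get_calibration(n); im,d=manip.read_camera(n)
    R=cv2.Rodrigues(np.array(c["rvec"],float))[0]; t=np.array(c["tvec"],float).ravel()
    return dict(im=im,d=d,c=c,R=R,t=t)
def pts(v,us,vs,z=None):
    c=v["c"]; us=np.atleast_1d(us).astype(float); vs=np.atleast_1d(vs).astype(float)
    r=np.stack([(us-c["cx"])/c["fx"],(vs-c["cy"])/c["fy"],np.ones_like(us)],1)
    o=-v["R"].T@v["t"]; w=r@v["R"]
    s=v["d"][vs.astype(int),us.astype(int)] if z is None else (z-o[2])/w[:,2]
    return o+w*s[:,None]
def save(n,im): cv2.imwrite("pics/"+n,im[...,::-1])
E
python3 - <<'E'
from h import *
a=cam("top");b=cam("scene")
save("top.png",a["im"]);save("scene.png",b["im"])
for v in (a,b): print(-v["R"].T@v["t"], v["c"]["fx"])
print(manip.get_obs(), manip.pinch_z)
E
```

```text
[ 0.39827017 -0.05548978  1.170397  ] 519.1915353289522
[1.25809234 0.13063658 1.23023364] 482.6326824811342
{'t': 0.1, 'joints': array([-1.48551397e+00,  5.28370927e-01,  1.43376257e+00, -5.26882913e-06,
        1.18143056e+00, -1.78504165e-01]), 'joint_velocities': array([-0.00041661, -0.00252965, -0.00122131, -0.00052338, -0.00173374,
        0.00026355]), 'tau': array([ 5.19668106e-06, -4.43304527e+01, -1.78586876e+01, -1.82393146e-04,
        3.90687972e-03,  1.82743668e-05]), 'tcp_pos': array([ 0.16292987, -0.60272095,  0.23043658]), 'tcp_rot': array([ 9.91314072e-01,  1.31512125e-01,  4.34943780e-05, -9.84748117e-04]), 'wrist_force': array([ 0.05615417, -0.69707053,  0.04449309]), 'moment': array([-0.03210715,  0.04910857,  0.01010475]), 'gripper_force': 0.0, 'width': 0.9996242816361215} 0.0187
```

View pics/top.png

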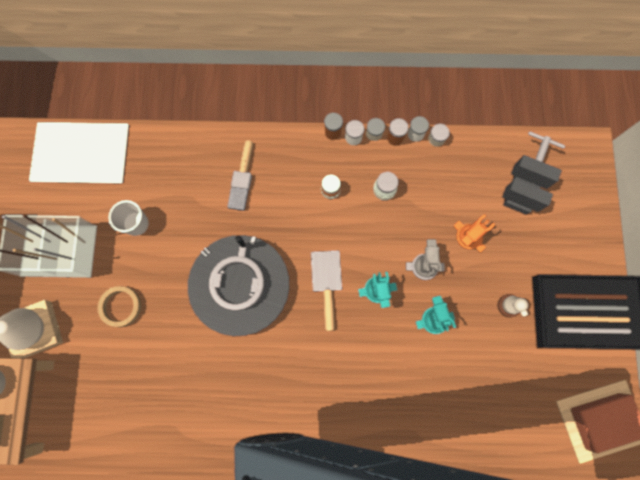

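View pics/scene.png

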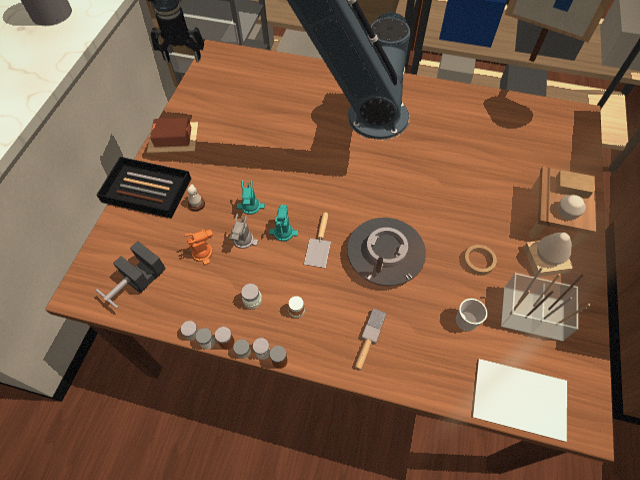

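Top view: the candidates are the grey bust (430,262), the turquoise ones (378,290) and (437,317), the orange one (475,233) and the plaster bird (515,305). Only the grey one with a grey plate and ears fits the description. The stand is at (238,285) with its handle near (243,248) and thin ribs near (205,252). I'll enlarge both areas and measure.

Run:
```python
from h import *
a=cam("top")
im=a["im"]
c1=cv2.resize(im[230:340,180:300],None,fx=5,fy=5,interpolation=cv2.INTER_CUBIC)[:, :]
c2=cv2.resize(im[230:290,400:460],None,fx=6.5,fy=6.5,interpolation=cv2.INTER_CUBIC)
c1=cv2.resize(c1,(400,390))
H=np.zeros((390,800,3),np.uint8);H[:,:400]=c1;H[:,400:790]=c2
save("crop1.png",H)
# stand by depth heights
v,u=np.mgrid[0:480,0:640]
P=pts(a,u.ravel(),v.ravel()).reshape(480,640,3)
np.save("P.npy",P)
z=P[...,2]
print("bench z",np.median(z[340:360,300:310]))
reg=np.zeros((480,640),bool);reg[225:345,175:305]=1
for lo,hi in((.03,.046),(.046,.054),(.063,.072),(.075,.14)):
    m=reg&(z>lo)&(z<hi); q=P[m]
    if len(q)>5:
        (cx,cy),r=cv2.minEnclosingCircle(q[:,:2].astype(np.float32)); print(lo,len(q),np.median(q[:,2]),q.mean(0),"circ",cx,cy,r)
reg[:]=0;reg[230:290,400:460]=1
for lo,hi in((.004,.012),(.012,.03),(.03,.07),(.07,.12)):
    m=reg&(z>lo)&(z<hi);q=P[m]
    if len(q)>5: print(lo,len(q),q.mean(0),q.min(0),q.max(0))
```

```text
bench z 0.0005006763512973578
0.03 5638 0.038696749117709706 [0.53903884 0.12708637 0.03874906] circ 0.5448464751243591 0.12947693467140198 0.11242518573999405
0.046 1093 0.05050625659930885 [0.54523687 0.12984458 0.05049706] circ 0.5603083372116089 0.13886763155460358 0.09135816246271133
0.063 987 0.06760634965216772 [0.5445941  0.12820385 0.06752644] circ 0.5564250946044922 0.12627167999744415 0.06955718994140625
0.075 73 0.11875067901645497 [0.62713876 0.11730428 0.11076208] circ 0.6278218626976013 0.11795805394649506 0.006650266703218222
0.004 284 [ 0.60585977 -0.29370435  0.00668661] [ 0.54456908 -0.36825101  0.00400119] [ 0.68274082 -0.23237673  0.01174322]
0.012 120 [ 0.58855272 -0.27620923  0.02258402] [ 0.5709747  -0.30978792  0.01254999] [ 0.62066158 -0.25957397  0.0297122 ]
0.03 116 [ 0.58933299 -0.27715862  0.0516553 ] [ 0.57231442 -0.30332791  0.03023724] [ 0.61298217 -0.26516848  0.06999372]
0.07 442 [ 0.6048084  -0.28728811  0.08638658] [ 0.56956501 -0.30401568  0.07015295] [ 0.64491479 -0.27151585  0.10255087]
```

View pics/crop1.png

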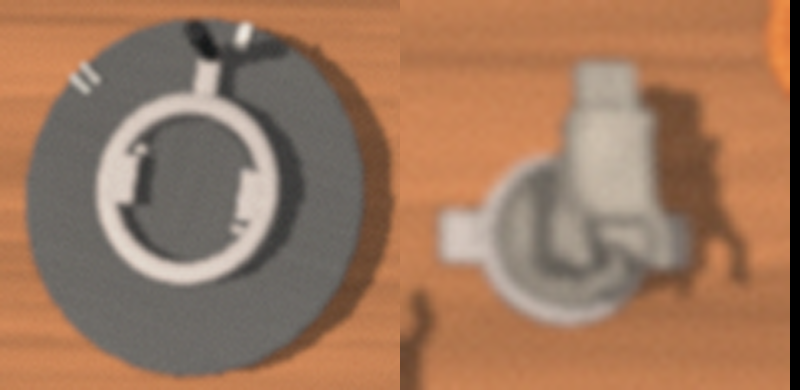

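The crop confirms the grey bust, with a round plate and plain ears at crop (460,237) and (690,243), snout towards image up. The broad rib is at crop (243,35), the twin ribs at (85,77), and the handle top at (200,35). Next I'll get precise poses.

Run:
```python
from h import *
a=cam("top");b=cam("scene")
v,u=np.mgrid[0:480,0:640]
def world(V): return pts(V,u.ravel(),v.ravel()).reshape(480,640,3)
Pa,Pb=world(a),world(b)
C=np.array([.5448,.1295])
# disc edge ellipse fit via contour at z .038
m=((Pa[...,2]>.033)&(abs(u-238)<65)&(abs(v-285)<60)).astype(np.uint8)
cs=max(cv2.findContours(m,0,2)[0],key=cv2.contourArea)[:,0]
q=pts(a,cs[:,0],cs[:,1],.038)[:,:2]
q=q[(q[:,0]<.58)]
A=np.c_[2*q,np.ones(len(q))];s=np.linalg.lstsq(A,(q**2).sum(1),rcond=None)[0]
print("plate circle",s[:2],np.sqrt(s[2]+s[:2]@s[:2])); C=s[:2]
# scene view of the plate
for n,V,P in(("top",a,Pa),("scene",b,Pb)):
    hsv=cv2.cvtColor(V["im"],cv2.COLOR_RGB2HSV)
    r=np.hypot(P[...,0]-C[0],P[...,1]-C[1])
    m=((r>.088)&(r<.113)&(P[...,2]>.034)&(P[...,2]<.05)&(hsv[...,2]>140)).astype(np.uint8)
    k,l,st,ce=cv2.connectedComponentsWithStats(m)
    for i in range(1,k):
        if st[i,4]>2:
            p=pts(V,*ce[i],.04)[0]-[*C,0]; print(n,ce[i],st[i,4],np.hypot(p[0],p[1]),np.degrees(np.arctan2(p[1],p[0])))
    m=(P[...,2]>.1)&(r<.12)
    if m.sum(): p=P[m]; print(n,"handle",m.sum(),np.median(p[p[:,2]>p[:,2].max()-.004],0), p[:,2].max())
    # maquette
    reg=(abs(P[...,0]-.597)<.07)&(abs(P[...,1]+.287)<.06)&(hsv[...,1]<70)
    for lo,hi in((.0035,.0072),(.0035,.0105),(.03,.068),(.07,.11)):
        m=reg&(P[...,2]>lo)&(P[...,2]<hi)
        p=P[m]
        if len(p)>5:
            rr=cv2.minAreaRect(p[:,:2].astype(np.float32)); print(n,"maq",lo,hi,len(p),p.mean(0),rr)
```

```text
plate circle [0.54489876 0.12872082] 0.1105888390028765
top [252.5  239.25] 28 0.10447879234018588 -14.909128197285334
top [207.  250.5] 18 0.10373778937878138 44.730135021562006
top [203.61111111 253.        ] 18 0.10507284264180179 49.72534930885311
top [211.         328.66666667] 3 0.11101369673068882 151.20627731567285
top handle 51 [0.63092343 0.11937262 0.12746995] 0.13042259148745816
top maq 0.0035 0.0072 63 [ 0.59162752 -0.27730384  0.00574683] ((0.5919179320335388, -0.2857782244682312), (0.07965804636478424, 0.04779543727636337), 74.50263214111328)
top maq 0.0035 0.0105 135 [ 0.59100698 -0.27508698  0.00725226] ((0.5946897268295288, -0.2857619822025299), (0.07836060225963593, 0.05284372344613075), 66.00641632080078)
top maq 0.03 0.068 102 [ 0.58890612 -0.27575401  0.04775909] ((0.5887438654899597, -0.2793508768081665), (0.045566804707050323, 0.021129975095391273), 43.34435272216797)
top maq 0.07 0.11 434 [ 0.60368806 -0.28711213  0.08644022] ((0.6056766510009766, -0.2881442904472351), (0.03193747252225876, 0.07246420532464981), 89.95685577392578)
scene [369.         276.6923
[... 238 characters left out ...]
287823048368335
scene maq 0.0035 0.0072 30 [ 0.60323299 -0.27262602  0.00555426] ((0.6015002727508545, -0.2877222001552582), (0.046021051704883575, 0.07550987601280212), 18.156827926635742)
scene maq 0.0035 0.0105 72 [ 0.60480172 -0.27205575  0.00738808] ((0.6016225814819336, -0.2854849100112915), (0.04764780402183533, 0.08334527909755707), 18.156824111938477)
scene maq 0.03 0.068 79 [ 0.60623697 -0.2741366   0.04573568] ((0.6097948551177979, -0.27752307057380676), (0.01884404383599758, 0.056690722703933716), 64.9927978515625)
scene maq 0.07 0.11 237 [ 0.60939753 -0.28457011  0.08618617] ((0.6075361371040344, -0.2852589786052704), (0.0748322531580925, 0.03167988359928131), 2.419248342514038)
```

Cross-checked: the stand's centre is about (0.5445, 0.129) and its yaw about -15.5° (locked rib -15.4°, open pair +47.8°, so 63° apart as given). The handle is at about (0.629, 0.1195), r = 85 mm, -6.5°. I'll move over the handle.

```bash
cat > go.py <<'E'
import sys
from h import *
def where():
    o=manip.get_obs(); x,y,z,w=o["tcp_rot"]; th=np.degrees(np.arctan2(2*(x*y+z*w),1-2*(y*y+z*z)))
    return o,th
def to(x,y,z,th1=None):
    o,th=where(); d=np.array([x,y,z])-o["tcp_pos"]; t=np.radians(th)
    print("t %.1f at %s th %.1f w %.2f F %s"%(o["t"],o["tcp_pos"].round(4),th,o["width"],o["wrist_force"].round(1)))
    print("shift now: x %.4f y %.4f z %.4f turn %s"%(d[0]*np.cos(t)+d[1]*np.sin(t),d[0]*np.sin(t)-d[1]*np.cos(t),-d[2],None if th1 is None else round(th-th1,1)))
if __name__=="__main__": to(*map(float,sys.argv[1:]))
E
python3 -m jog '[0.0854,0.029,-0.0262,0,0, 0.0854,0.029,-0.0262,0,0, 0.0854,0.029,-0.0262,0,0, 0.0854,0.029,-0.0262,0,0, 0.0854,0.029,-0.0262,0,0, 0.0854,0.029,-0.0262,0,0, 0.0854,0.029,-0.0262,0,0, 0.0854,0.029,-0.0262,0,0, 0.0854,0.029,-0.0262,0,0, 0.0854,0.029,-0.0262,0,0]'
python3 -m jog '[0.0854,0.029,-0.0262,0,0, 0.0854,0.029,-0.0262,0,0, 0.0854,0.029,-0.0262,0,0, 0.0854,0.029,-0.0262,0,0, 0.0854,0.029,-0.0262,0,0, 0.0854,0.029,-0.0262,0,0, 0.0854,0.029,-0.0262,0,0, 0.0854,0.029,-0.0262,0,0, 0.0854,0,0,0,7.3, 0.0854,0,0,0,7.3]'
python3 - <<'E'
from h import *
w=cam("wrist"); save("w1.png",w["im"])
v,u=np.mgrid[0:480,0:640]; P=pts(w,u.ravel(),v.ravel()); 
m=(P[:,2]>.121)&(P[:,2]<.132)&(np.hypot(P[:,0]-.63,P[:,1]-.12)<.03); p=P[m]
if len(p): print(len(p),cv2.minEnclosingCircle(p[:,:2].astype(np.float32)),np.median(p,0))
m=(P[:,2]>.063)&(P[:,2]<.071)&(np.hypot(P[:,0]-.545,P[:,1]-.129)<.061);q=P[m][:,:2]
if len(q)>50: print("ring",len(q),cv2.minEnclosingCircle(q.astype(np.float32)))
E
python3 go.py .629 .1195 .231 -7
```

```text
t: 1.25
tcp_pos: [0.3753, -0.2735, 0.2315]
tcp_rot: [0.991, 0.131, 0.0, 0.0]
wrist_force: [0.7, -0.4, -0.4]
width: 1.001
gripper_force: 0.0
t: 2.25
tcp_pos: [0.5444, -0.0104, 0.2311]
tcp_rot: [1.0, 0.003, -0.0, 0.0]
wrist_force: [-0.3, -0.9, -0.8]
width: 1.001
gripper_force: 0.0
539 ((0.6287344098091125, 0.11945664882659912), 0.00715081999078393) [0.62889414 0.11864524 0.1247153 ]
ring 8106 ((0.5444298982620239, 0.129633367061615), 0.05845380946993828)
t 2.3 at [ 0.5441 -0.011   0.2311] th 0.1 w 1.00 F [0.1 0.6 0.6]
shift now: x 0.0852 y -0.1303 z 0.0001 turn 7.1
```

View pics/w1.png

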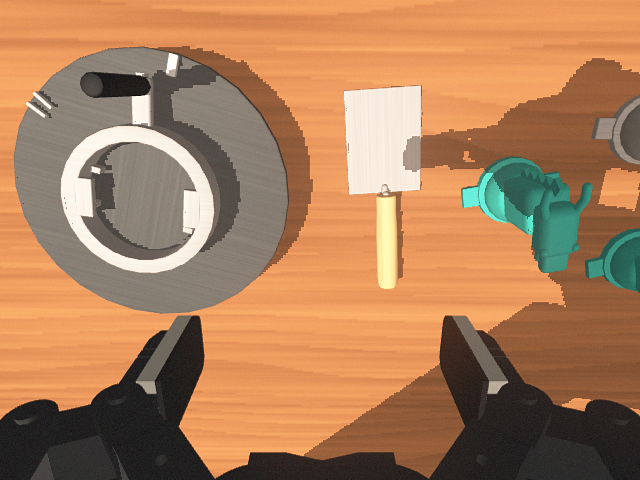

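The wrist view shows the handle top at (95,84), the ring centred at (140,197), the broad rib at (174,64) and the twin ribs at (38,104). The measured handle is (0.6287, 0.1195) at height 0.125, and the ring centre is (0.5444, 0.1296). Now I'll descend on the handle and also fix the marks from this sharp view.

```bash
python3 - <<'E'
from h import *
w=cam("wrist"); C=np.array([.5444,.1296])
v,u=np.mgrid[0:480,0:640]; P=pts(w,u.ravel(),v.ravel()).reshape(480,640,3)
r=np.hypot(P[...,0]-C[0],P[...,1]-C[1]); m=((r>.09)&(r<.113)&(P[...,2]>.0385)&(P[...,2]<.046)).astype(np.uint8)&(w["im"].min(2)>130)
k,l,st,ce=cv2.connectedComponentsWithStats(m.astype(np.uint8))
for i in range(1,k):
    if st[i,4]>15: p=pts(w,*ce[i],.041)[0,:2]-C; print(ce[i],st[i,4],np.hypot(*p),np.degrees(np.arctan2(p[1],p[0])))
E
python3 -m jog '[0.0854,0.017,-0.026,0,0, 0.0854,0.017,-0.026,0,0, 0.0854,0.017,-0.026,0,0, 0.0854,0.017,-0.026,0,0, 0.0854,0.017,-0.026,0,0, 0.0854,0,0,0,7, 0.0854,0,0,0.035,0, 0.0854,0,0,0.035,0, 0.0854,0,0,0.035,0, 0.0854,0,0,0.035,0]'
python3 go.py .6287 .1195 .091 -6.8
```

```text
[170.29047619  64.38095238] 210 0.10295198870204844 -15.812915777241479
[ 41.26582278 100.92405063] 79 0.10321544031720933 44.873593944451336
[ 34.425 109.9  ] 80 0.1036835840634587 50.03832958590438
t: 3.35
tcp_pos: [0.6279, 0.1184, 0.0902]
tcp_rot: [0.998, -0.055, 0.0, -0.0]
wrist_force: [-0.3, 0.2, 0.8]
width: 0.996
gripper_force: 0.0
t 3.4 at [0.6279 0.1184 0.0902] th -6.3 w 1.00 F [-0.3  0.2  0.8]
shift now: x 0.0007 y -0.0012 z -0.0008 turn 0.5
```

```bash
python3 -m jog '[0.0854,0.0007,-0.0012,0,0.5, 0,0,0,0,0, 0,0,0,0,0, 0,0,0,0,0, 0,0,0,0,0, 0,0,0,0,0, 0,0,0,0,0, 0,0,0,0,0, 0,0,0,0,0, 0,0,0,0,0]'
python3 go.py .6287 .1195 .091 -6.8
```

```text
t: 4.35
tcp_pos: [0.6293, 0.1199, 0.0928]
tcp_rot: [0.998, -0.061, 0.001, -0.0]
wrist_force: [-0.5, 0.4, 6.3]
width: 0.141
gripper_force: 58.4
t 4.3 at [0.6293 0.1199 0.0928] th -7.0 w 0.14 F [-0.5  0.4  6.3]
shift now: x -0.0005 y 0.0005 z 0.0018 turn -0.2
```

Gripped at 12 mm opening, which is consistent with the rod. Now the arc, from -6.8° to 47.4°.

```bash
python3 -m jog '[0,-0.00038,-0.008,0,-5.42, 0,-0.00038,-0.008,0,-5.42, 0,-0.00038,-0.008,0,-5.42, 0,-0.00038,-0.008,0,-5.42, 0,-0.00038,-0.008,0,-5.42, 0,-0.00038,-0.008,0,-5.42, 0,-0.00038,-0.008,0,-5.42, 0,-0.00038,-0.008,0,-5.42, 0,-0.00038,-0.008,0,-5.42, 0,-0.00038,-0.008,0,-5.42]'
python3 go.py .6019 .1921 .091 47.4
```

```text
t: 5.35
tcp_pos: [0.6019, 0.1917, 0.0927]
tcp_rot: [0.915, 0.402, -0.0, 0.001]
wrist_force: [-2.3, -3.9, 8.0]
width: 0.143
gripper_force: 58.6
t 5.3 at [0.6019 0.1917 0.0927] th 47.5 w 0.14 F [-2.3 -3.9  8. ]
shift now: x 0.0003 y -0.0003 z 0.0017 turn 0.1
```

```bash
python3 -m jog '[0.0854,0,0,0,0, 0.0854,0,0,0,0, 0.0854,0,0,0,0, 0.0854,0,0,0,0, 0.0854,0,0,-0.04,0, 0.0854,0,0,-0.04,0, 0.0854,0,0,-0.04,0, 0.0854,0,0,-0.04,0, 0.0854,0,0,0,8, 0.0854,0,0,0,8]'
python3 go.py .54 -.28 .25 0
```

```text
t: 6.35
tcp_pos: [0.6032, 0.1924, 0.2534]
tcp_rot: [0.964, 0.266, 0.002, 0.0]
wrist_force: [-0.4, 0.2, 0.3]
width: 1.0
gripper_force: 0.0
t 6.3 at [0.6032 0.1924 0.2534] th 30.9 w 1.00 F [-0.4  0.2  0.3]
shift now: x -0.2965 y 0.3731 z 0.0034 turn 30.9
```

```bash
python3 -m jog '[0.0854,-0.0247,0.0311,0,0, 0.0854,-0.0247,0.0311,0,0, 0.0854,-0.0247,0.0311,0,0, 0.0854,-0.0247,0.0311,0,0, 0.0854,-0.0247,0.0311,0,0, 0.0854,-0.0247,0.0311,0,0, 0.0854,-0.0247,0.0311,0,0, 0.0854,-0.0247,0.0311,0,0, 0.0854,-0.0247,0.0311,0,0, 0.0854,-0.0247,0.0311,0,0]'
python3 -m jog '[0.0854,-0.0247,0.0311,0,0, 0.0854,-0.0247,0.0311,0,0, 0.0854,0,0,0,7.7, 0.0854,0,0,0,7.7, 0.0854,0,0,0,7.7, 0.0854,0,0,0,7.7, 0.0854,0,0,0,0, 0.0854,0,0,0,0, 0.0854,0,0,0,0, 0.0854,0,0,0,0]'
cat > maq.py <<'E'
from h import *
w=cam("wrist"); save("w2.png",w["im"])
hsv=cv2.cvtColor(w["im"],cv2.COLOR_RGB2HSV)
v,u=np.mgrid[0:480,0:640]; P=pts(w,u.ravel(),v.ravel()).reshape(480,640,3)
reg=(abs(P[...,0]-.6)<.07)&(abs(P[...,1]+.286)<.06)&(hsv[...,1]<80)&(v<400)
for lo,hi in((.0035,.0105),(.03,.068),(.07,.11)):
    m=reg&(P[...,2]>lo)&(P[...,2]<hi)
    k,l,st,ce=cv2.connectedComponentsWithStats(m.astype(np.uint8)); 
    p=P[m]; print(lo,hi,len(p),p.mean(0).round(4),p.min(0).round(4),p.max(0).round(4),cv2.minAreaRect(p[:,:2].astype(np.float32)))
    if lo<.01:
        np.save("pl.npy",p)
        for i in range(1,k):
            if st[i,4]>60: print(st[i])
E
python3 maq.py; python3 go.py .6 -.286 .25 0
```

```text
t: 7.35
tcp_pos: [0.5516, -0.2034, 0.2512]
tcp_rot: [0.963, 0.269, 0.0, -0.0]
wrist_force: [0.2, 0.1, 0.0]
width: 1.001
gripper_force: 0.0
t: 8.35
tcp_pos: [0.542, -0.2804, 0.2513]
tcp_rot: [1.0, 0.004, 0.0, -0.0]
wrist_force: [0.8, 1.0, 0.6]
width: 1.003
gripper_force: 0.0
0.0035 0.0105 942 [ 0.5971 -0.286   0.0066] [ 0.5671 -0.3307  0.0035] [ 0.6209 -0.2454  0.0105] ((0.5930172204971313, -0.2877098619937897), (0.08594950288534164, 0.05206912010908127), 83.83431243896484)
[284  93  31  54 504]
[354  98  26  46 425]
0.03 0.068 58 [ 0.595  -0.2755  0.0427] [ 0.5713 -0.3084  0.03  ] [ 0.6137 -0.267   0.068 ] ((0.5974449515342712, -0.28565144538879395), (0.040272604674100876, 0.039510972797870636), 49.30239486694336)
0.07 0.11 3817 [ 0.6069 -0.2878  0.0869] [ 0.5689 -0.3044  0.07  ] [ 0.643  -0.2711  0.1016] ((0.6059646606445312, -0.28774386644363403), (0.07403372973203659, 0.03330720588564873), 0.08694303035736084)
t 8.4 at [ 0.542  -0.2804  0.2513] th 0.5 w 1.00 F [ 0.2 -0.1 -0.5]
shift now: x 0.0579 y 0.0061 z 0.0013 turn 0.5
```

View pics/w2.png

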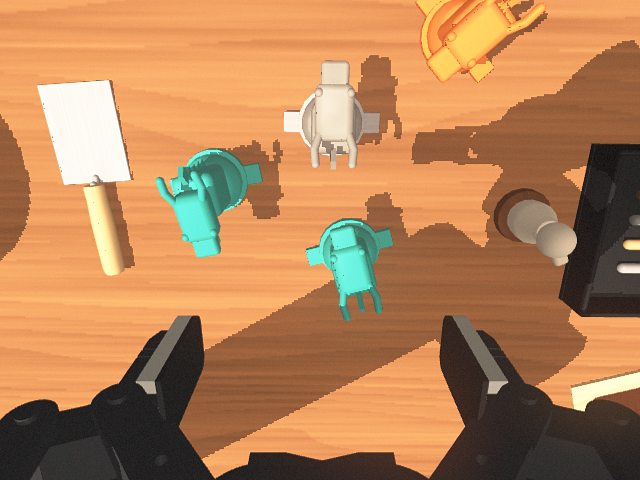

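The wrist view shows the grey bust at (333,115), snout up, ears at (292,121) and (372,122), clear of the turquoise and orange ones. I'll get its ear line.

```bash
python3 - <<'E'
import numpy as np
p=np.load("pl.npy")
for s in(1,-1):
    q=p[(s*(p[:,1]+.288)>.034)]; print(len(q),np.median(q,0),q.min(0),q.max(0))
E
python3 go.py .5955 -.288 .161 0
```

```text
202 [ 0.59685299 -0.24987019  0.00598118] [ 0.58789704 -0.25371211  0.0038313 ] [ 0.60543833 -0.24538268  0.0081684 ]
191 [ 0.59572474 -0.32631387  0.00597129] [ 0.58758647 -0.33073169  0.00351314] [ 0.60437719 -0.32205003  0.00866906]
t 8.4 at [ 0.542  -0.2804  0.2513] th 0.5 w 1.00 F [ 0.2 -0.1 -0.5]
shift now: x 0.0534 y 0.0080 z 0.0903 turn 0.5
```

Origin is about (0.5963, -0.2881) and yaw about -0.5°; the ear spacing and sizes match. I'll descend and grip.

```bash
python3 -m jog '[0.0854,0.027,0.004,0,0, 0.0854,0.027,0.004,0,0, 0.0854,0,0,0.0,1, 0.0854,0,0,0.04,0, 0.0854,0,0,0.04,0, 0.0854,0,0,0.04,0, 0.0854,0,0,0.04,0, 0.0854,0,0,0.025,0, 0.0854,0,0,0.02,0, 0.0854,0,0,0.012,0]'
python3 go.py .5963 -.2881 .034 -0.5
```

```text
t: 9.4
tcp_pos: [0.5945, -0.2872, 0.0322]
tcp_rot: [1.0, -0.005, -0.002, -0.001]
wrist_force: [0.7, -0.3, 0.1]
width: 1.0
gripper_force: 0.0
t 9.4 at [ 0.5945 -0.2872  0.0322] th -0.6 w 1.00 F [ 0.7 -0.3  0.1]
shift now: x 0.0018 y 0.0009 z -0.0018 turn -0.1
```

```bash
python3 -m jog '[0.0854,0.0018,0.0009,-0.0015,0, 0.0854,0,0,0,0, 0.02,0,0,0,0, 0.02,0,0,0,0, 0.02,0,0,0,0, 0.02,0,0,0,0, 0.02,0,0,0,0, 0.02,0,0,0,0, 0.02,0,0,0,0, 0.02,0,0,0,0]'
python3 go.py .5963 -.2881 .034 -0.5
```

```text
t: 10.4
tcp_pos: [0.5983, -0.289, 0.0367]
tcp_rot: [1.0, -0.005, 0.001, 0.0]
wrist_force: [0.5, 1.3, 5.7]
width: 0.39
gripper_force: 61.2
t 10.4 at [ 0.5983 -0.289   0.0367] th -0.6 w 0.39 F [0.5 1.3 5.7]
shift now: x -0.0021 y -0.0009 z 0.0027 turn -0.1
```

```bash
python3 -m jog '[0.02,0,0,-0.005,0, 0.02,0,0,-0.015,0, 0.02,0,0,-0.03,0, 0.02,0,0,-0.035,0, 0.02,0,0,-0.035,0, 0.02,0,0,-0.025,0, 0.02,0,0,-0.005,0, 0.02,0,0,0,0, 0.02,0,0,0,0, 0.02,0,0,0,0]'
python3 go.py .544 .13 .187 -15.8
python3 - <<'E'
from h import *
w=cam("wrist"); save("w3.png",w["im"])
o=manip.get_obs();T=o["tcp_pos"]
hsv=cv2.cvtColor(w["im"],cv2.COLOR_RGB2HSV)
v,u=np.mgrid[0:480,0:640]; P=pts(w,u.ravel(),v.ravel()).reshape(480,640,3)
for lo,hi in((.14,.166),(.166,.18),(.18,.23),(.23,.26)):
    m=(abs(P[...,0]-T[0])<.08)&(abs(P[...,1]-T[1])<.06)&(hsv[...,1]<90)&(hsv[...,2]>90)&(P[...,2]>lo)&(P[...,2]<hi)
    p=P[m]-T
    if len(p)>5: print(lo,len(p),p.mean(0).round(4),p.min(0).round(4),p.max(0).round(4))
    if lo==.14:
        for s in(1,-1):
            q=p[s*p[:,1]>.035]; 
            if len(q)>5: print(s,len(q),np.median(q,0),q.min(0),q.max(0))
E
```

```text
t: 11.4
tcp_pos: [0.5966, -0.2881, 0.1835]
tcp_rot: [1.0, -0.005, -0.002, -0.001]
wrist_force: [-0.4, 0.1, -2.4]
width: 0.389
gripper_force: 60.3
t 11.4 at [ 0.5966 -0.2881  0.1835] th -0.6 w 0.39 F [-0.4  0.1 -2.4]
shift now: x -0.0569 y -0.4176 z -0.0035 turn 15.2
0.14 4963 [ 0.0094  0.001  -0.0295] [-0.0115 -0.0421 -0.0368] [ 0.0283  0.0438 -0.0176]
1 731 [-0.00045938  0.03928308 -0.03076274] [-0.01062821  0.03500147 -0.03584243] [ 0.0078941   0.04375093 -0.02884717]
-1 569 [-0.00076714 -0.03835956 -0.03114988] [-0.01146021 -0.0420744  -0.03675206] [ 0.00739148 -0.03500959 -0.02905106]
0.166 1105 [ 0.0096  0.0007 -0.0124] [-0.0011 -0.0245 -0.0176] [ 0.0189  0.0266 -0.0037]
0.18 7160 [0.0283 0.0004 0.0376] [-0.0224 -0.0227 -0.0033] [0.046  0.0242 0.0464]
0.23 14824 [0.013  0.0005 0.0519] [-0.0189 -0.0148  0.0464] [0.0422 0.0401 0.0743]
```

View pics/w3.png

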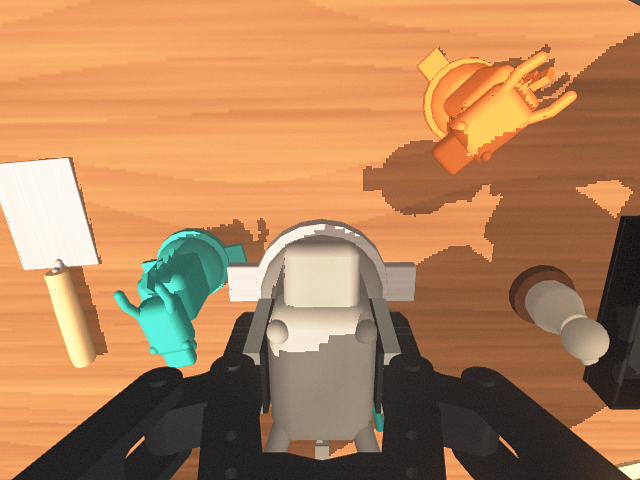

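The wrist view shows the bust gripped upright, ears at (243,282) and (400,281), plate level. In the tool frame the ears' centre is about x -1.8 mm, y -0.8 mm, and the plate is 37 mm below the TCP. Carry it over to the stand.

```bash
python3 -m jog '[0.02,-0.003,-0.02,0,0, 0.02,-0.0039,-0.03,0,0, 0.02,-0.0039,-0.03,0,0, 0.02,-0.0039,-0.03,0,0, 0.02,-0.0039,-0.03,0,0, 0.02,-0.0039,-0.03,0,0, 0.02,-0.0039,-0.03,0,0, 0.02,-0.0039,-0.03,0,0, 0.02,-0.0039,-0.03,0,0, 0.02,-0.0039,-0.03,0,0]'
python3 -m jog '[0.02,-0.0039,-0.03,0,0, 0.02,-0.0039,-0.03,0,0, 0.02,-0.0039,-0.03,0,0, 0.02,-0.003,-0.0259,0,0, 0.02,-0.002,-0.01,0,0, 0.02,0,0,0,5.1, 0.02,0,0,0,5.1, 0.02,0,0,0,5.1, 0.02,0,0,0,0, 0.02,0,0,0,0]'
python3 go.py .5459 .1283 .187 -15.9
```

```text
t: 12.45
tcp_pos: [0.562, 0.0027, 0.1848]
tcp_rot: [1.0, -0.005, -0.001, -0.0]
wrist_force: [0.6, -0.3, -3.0]
width: 0.389
gripper_force: 60.4
t: 13.45
tcp_pos: [0.5472, 0.127, 0.1853]
tcp_rot: [0.991, -0.137, -0.0, 0.0]
wrist_force: [-0.3, 0.4, -2.5]
width: 0.393
gripper_force: 60.5
t 13.4 at [0.5472 0.127  0.1853] th -15.8 w 0.39 F [-0.3  0.4 -2.5]
shift now: x -0.0016 y -0.0009 z -0.0017 turn 0.1
```

```bash
python3 -m jog '[0.02,-0.0016,-0.0009,0,0, 0.02,0,0,0.015,0, 0.02,0,0,0.02,0, 0.02,0,0,0.02,0, 0.02,0,0,0.006,0, 0.02,0,0,0,0, 0.02,0,0,0,0, 0.02,0,0,0,0, 0.02,0,0,0,0, 0.02,0,0,0,0]'
python3 go.py .5459 .1283 .122 -15.9
python3 - <<'E'
from h import *
C=np.array([.5444,.1296,0])
w=cam("wrist"); save("w4.png",w["im"])
hsv=cv2.cvtColor(w["im"],cv2.COLOR_RGB2HSV)
v,u=np.mgrid[0:480,0:640]; P=pts(w,u.ravel(),v.ravel()).reshape(480,640,3)
t=np.radians(-15.7);Rz=np.array([[np.cos(t),np.sin(t),0],[-np.sin(t),np.cos(t),0],[0,0,1]])
Q=(P-C)@Rz.T
m=(hsv[...,1]<90)&(hsv[...,2]>60)&(P[...,2]>.085)&(P[...,2]<.098)
for s in(1,-1):
    q=Q[m&(s*Q[...,1]>.034)&(abs(Q[...,1])<.05)&(abs(Q[...,0])<.02)]
    if len(q): print("ear",s,len(q),np.median(q,0).round(4),q.min(0).round(4),q.max(0).round(4))
r=np.hypot(Q[...,0],Q[...,1]); m=(P[...,2]>.064)&(P[...,2]<.069)&(r<.064)
q=P[m][:,:2]; ang=np.degrees(np.arctan2(*(q-C[:2]).T[::-1])).round(-1)
# outer edge fit
e=np.array([q[ang==k][np.argmax(np.hypot(*(q[ang==k]-C[:2]).T))] for k in np.unique(ang) if (ang==k).sum()>20])
s=np.linalg.lstsq(np.c_[2*e,np.ones(len(e))],(e**2).sum(1),rcond=None)[0]; print("ring",len(e),s[:2],np.sqrt(s[2]+s[:2]@s[:2]))
E
```

```text
t: 14.45
tcp_pos: [0.5464, 0.1288, 0.1255]
tcp_rot: [0.99, -0.138, 0.001, -0.0]
wrist_force: [0.9, -0.2, -2.5]
width: 0.389
gripper_force: 60.4
t 14.4 at [0.5464 0.1288 0.1255] th -15.9 w 0.39 F [ 0.9 -0.2 -2.5]
shift now: x -0.0003 y 0.0007 z 0.0035 turn 0.0
ear 1 759 [0.0018 0.0385 0.0948] [-0.0088  0.0341  0.09  ] [0.0101 0.0435 0.0966]
ear -1 725 [ 0.0019 -0.0382  0.0946] [-0.0085 -0.043   0.0889] [ 0.0101 -0.034   0.0965]
ring 26 [0.54442681 0.12955237] 0.057710509136218446
```

View pics/w4.png

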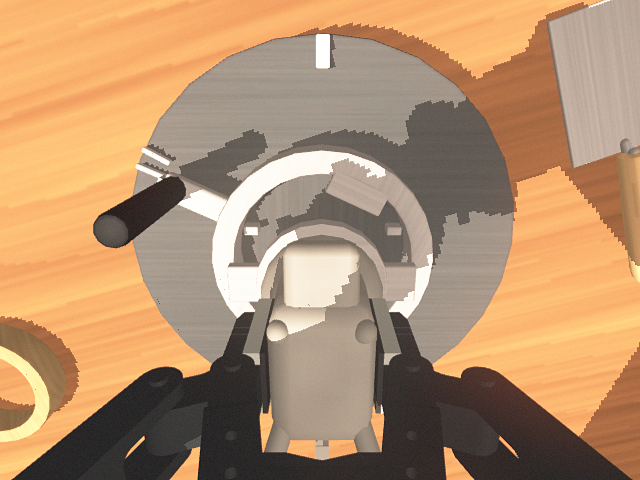

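The wrist view shows the ears over the slots (posts at (251,230) and (393,230)), the arm at the twin ribs and the lips clear. The ears' centre is within 1 mm of the stand's axis and the yaw matches. Lowering slowly.

```bash
python3 -m jog '[0.02,-0.0006,0,0.008,0, 0.02,0,0,0.008,0, 0.02,0,0,0.006,0, 0.02,0,0,0.004,0, 0.02,0,0,0.003,0, 0.02,0,0,0.002,0, 0.02,0,0,0.002,0, 0.02,0,0,0.001,0, 0.02,0,0,0,0, 0.02,0,0,0,0]'
python3 go.py .5459 .1283 .087 -15.9
```

```text
t: 15.5
tcp_pos: [0.5455, 0.129, 0.091]
tcp_rot: [0.99, -0.138, 0.0, -0.0]
wrist_force: [-0.2, 0.6, -3.2]
width: 0.389
gripper_force: 60.4
t 15.5 at [0.5455 0.129  0.091 ] th -15.9 w 0.39 F [-0.2  0.6 -3.2]
shift now: x 0.0006 y 0.0006 z 0.0040 turn 0.0
```

```bash
python3 -m jog '[0.02,0,0,0.0005,0, 0.02,0,0,0.0005,0, 0.02,0,0,0.0005,0, 0.02,0,0,0.0005,0, 0.02,0,0,0.0005,0, 0.02,0,0,0.0005,0, 0.02,0,0,0,0, 0.02,0,0,0,0, 0.02,0,0,0,0, 0.02,0,0,0,0]'
python3 go.py .5459 .1283 .087 -15.9
```

```text
t: 16.5
tcp_pos: [0.5454, 0.129, 0.0878]
tcp_rot: [0.99, -0.138, 0.0, -0.0]
wrist_force: [0.0, 0.3, -2.7]
width: 0.39
gripper_force: 60.4
t 16.5 at [0.5454 0.129  0.0878] th -15.9 w 0.39 F [ 0.   0.3 -2.7]
shift now: x 0.0006 y 0.0005 z 0.0008 turn 0.0
```

```bash
python3 -m jog '[0.02,0,0,0.0003,0, 0.02,0,0,0.0003,0, 0.02,0,0,0.0003,0, 0.02,0,0,0.0003,0, 0.02,0,0,0,0, 0.02,0,0,0,0, 0.02,0,0,0,0, 0.02,0,0,0,0, 0.02,0,0,0,0, 0.02,0,0,0,0]'
python3 go.py .5459 .1283 .087 -15.9
```

```text
t: 17.5
tcp_pos: [0.5454, 0.129, 0.0867]
tcp_rot: [0.99, -0.138, 0.0, -0.0]
wrist_force: [-0.7, 1.3, -0.9]
width: 0.389
gripper_force: 60.7
t 17.5 at [0.5454 0.129  0.0867] th -15.9 w 0.39 F [-0.7  1.3 -0.9]
shift now: x 0.0006 y 0.0005 z -0.0003 turn 0.0
```

Contact is starting, as the weight is coming off. A touch more, then release and rise.

```bash
python3 -m jog '[0.02,0,0,0.0003,0, 0.02,0,0,0.0003,0, 0.02,0,0,0,0, 0.02,0,0,0,0, 0.03,0,0,0,0, 0.036,0,0,0,0, 0.045,0,0,0,0, 0.055,0,0,0,0, 0.055,0,0,0,0, 0.055,0,0,0,0]'
python3 -m jog '[0.06,0,0,0,0, 0.06,0,0,-0.01,0, 0.06,0,0,-0.02,0, 0.06,0,0,-0.03,0, 0.06,0,0,-0.035,0, 0.06,0,0,-0.035,0, 0.06,0,0,-0.02,0, 0.0854,0,0,0,0, 0.0854,0,0,0,0, 0.0854,0,0,0,0]'
python3 - <<'E'
from h import *
C=np.array([.5444,.1296,0])
w=cam("wrist"); save("w5.png",w["im"])
v,u=np.mgrid[0:480,0:640]; P=pts(w,u.ravel(),v.ravel()).reshape(480,640,3)
t=np.radians(-15.7);Rz=np.array([[np.cos(t),np.sin(t),0],[-np.sin(t),np.cos(t),0],[0,0,1]])
Q=(P-C)@Rz.T
for s in(1,-1):
    q=Q[(s*Q[...,1]>.032)&(abs(Q[...,1])<.042)&(abs(Q[...,0])<.006)]
    if len(q): print("ear",s,len(q),np.median(q,0).round(4))
q=P[(P[...,2]>.121)&(P[...,2]<.129)&(np.hypot(P[...,0]-.602,P[...,1]-.192)<.03)]
if len(q): print("handle",cv2.minEnclosingCircle(q[:,:2].astype(np.float32)))
E
python3 go.py .602 .192 .23 47.4
```

```text
t: 18.5
tcp_pos: [0.5455, 0.129, 0.0859]
tcp_rot: [0.99, -0.138, 0.0, -0.0]
wrist_force: [0.1, 1.0, -0.6]
width: 0.643
gripper_force: 0.0
t: 19.5
tcp_pos: [0.5443, 0.1289, 0.2349]
tcp_rot: [0.99, -0.138, -0.001, 0.0]
wrist_force: [-0.1, -0.2, -0.9]
width: 1.001
gripper_force: 0.0
ear 1 218 [0.0006 0.0379 0.0563]
ear -1 188 [ 0.0002 -0.0371  0.0559]
handle ((0.5997052192687988, 0.19352921843528748), 0.006910247262567282)
t 19.6 at [0.5443 0.1289 0.2346] th -15.9 w 1.00 F [-0.1 -0.8 -0.7]
shift now: x 0.0382 y -0.0765 z 0.0046 turn -63.3
```

View pics/w5.png

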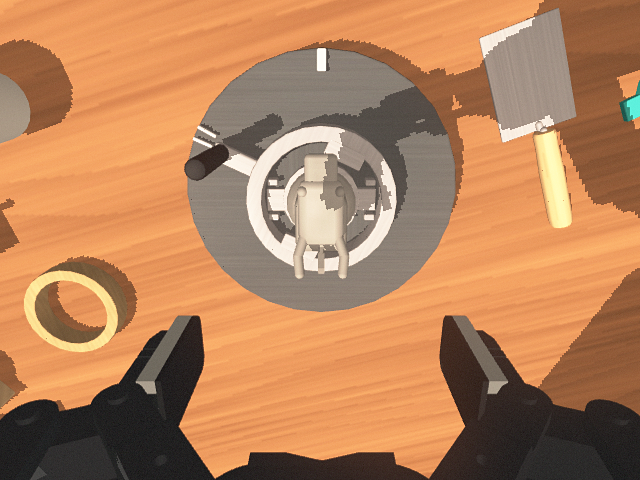

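Seated: ear tops are at 56 mm on both sides, exactly right, between the posts at (365,183)/(370,214) and their mirror. The handle is at (0.5997, 0.1935), i.e. 49°. Back to the handle.

```bash
python3 -m jog '[0.0854,0.0178,-0.0387,0,0, 0.0854,0.0178,-0.0387,0,0, 0.0854,0,0,0,-8.1, 0.0854,0,0,0,-8.1, 0.0854,0,0,0,-8.1, 0.0854,0,0,0,-8.1, 0.0854,0,0,0,-8.1, 0.0854,0,0,0,-8.1, 0.0854,0,0,0,-8.1, 0.0854,0,0,0,-8.1]'
python3 go.py .5997 .1935 .093 49.1
```

```text
t: 20.55
tcp_pos: [0.6, 0.1935, 0.2341]
tcp_rot: [0.909, 0.417, -0.002, -0.001]
wrist_force: [0.2, -0.1, 0.7]
width: 0.999
gripper_force: 0.0
t 20.6 at [0.6    0.1935 0.2341] th 49.2 w 1.00 F [ 0.2 -0.1  0.7]
shift now: x -0.0002 y -0.0002 z 0.1411 turn 0.1
```

```bash
python3 -m jog '[0.0854,0,0,0.035,0, 0.0854,0,0,0.035,0, 0.0854,0,0,0.035,0, 0.0854,0,0,0.025,0, 0.0854,0,0,0.01,0, 0.0854,0,0,0,0, 0.0854,0,0,0,0, 0.0854,0,0,0,0, 0.0854,0,0,0,0, 0.0854,0,0,0,0]'
python3 go.py .5997 .1935 .093 49.1
python3 -m jog '[0,0,0,0,0, 0,0,0,0,0, 0,0,0,0,0, 0,0,0,0,0, 0,0,0,0,0, 0,0,0,0,0, 0,0,0,0,0, 0,0,0,0,0, 0,0,0,0,0, 0,0,0,0,0]'
python3 go.py .5997 .1935 .093 49.1
```

```text
t: 21.55
tcp_pos: [0.6015, 0.1938, 0.0972]
tcp_rot: [0.91, 0.414, 0.001, 0.0]
wrist_force: [-0.2, 0.5, -0.4]
width: 0.998
gripper_force: 0.0
t 21.6 at [0.6015 0.1938 0.0972] th 48.9 w 1.00 F [-0.2  0.5 -0.4]
shift now: x -0.0014 y -0.0011 z 0.0042 turn -0.2
t: 22.55
tcp_pos: [0.6009, 0.1936, 0.0961]
tcp_rot: [0.91, 0.414, 0.0, 0.0]
wrist_force: [-1.0, -0.8, 1.1]
width: 0.143
gripper_force: 58.4
t 22.6 at [0.6009 0.1936 0.0961] th 48.9 w 0.14 F [-1.  -0.8  1.1]
shift now: x -0.0009 y -0.0008 z 0.0031 turn -0.2
```

```bash
python3 -m jog '[0,-0.00013,0.00478,0,3.22, 0,-0.00013,0.00478,0,3.22, 0,-0.00013,0.00478,0,3.22, 0,-0.00013,0.00478,0,3.22, 0,-0.00013,0.00478,0,3.22, 0,-0.00013,0.00478,0,3.22, 0,-0.00013,0.00478,0,3.22, 0,-0.00013,0.00478,0,3.22, 0,-0.00013,0.00478,0,3.22, 0,-0.00013,0.00478,0,3.22]'
python3 -m jog '[0,-0.00013,0.00478,0,3.22, 0,-0.00013,0.00478,0,3.22, 0,-0.00013,0.00478,0,3.22, 0,-0.00013,0.00478,0,3.22, 0,-0.00013,0.00478,0,3.22, 0,-0.00013,0.00478,0,3.22, 0,-0.00013,0.00478,0,3.22, 0,-0.00013,0.00478,0,3.22, 0,-0.00013,0.00478,0,3.22, 0,-0.00013,0.00478,0,3.22]'
python3 go.py .6262 .1066 .093 -15.7
```

```text
t: 23.55
tcp_pos: [0.6268, 0.1543, 0.0961]
tcp_rot: [0.99, 0.144, 0.0, -0.0]
wrist_force: [0.1, 1.0, 2.0]
width: 0.145
gripper_force: 58.4
t: 24.55
tcp_pos: [0.6277, 0.1068, 0.0962]
tcp_rot: [0.991, -0.136, 0.001, -0.0]
wrist_force: [0.8, 0.3, 0.4]
width: 0.143
gripper_force: 58.4
t 24.6 at [0.6277 0.1068 0.0962] th -15.6 w 0.14 F [0.8 0.3 0.4]
shift now: x -0.0014 y 0.0006 z 0.0032 turn 0.1
```

```bash
python3 -m jog '[0,0,0.0005,0,0, 0,0,0,0,0, 0.02,0,0,0,0, 0.03,0,0,0,0, 0.06,0,0,0,0, 0.0854,0,0,0,0, 0.0854,0,0,-0.02,0, 0.0854,0,0,-0.035,0, 0.0854,0,0,-0.035,0, 0.0854,0,0,-0.035,0]'
python3 -m jog '[0.0854,-0.04,0,-0.02,0, 0.0854,-0.04,0,0,0, 0.0854,-0.02,0,0,0, 0.0854,0,0,0,0, 0.0854,0,0,0,0, 0.0854,0,0,0,0, 0.0854,0,0,0,0, 0.0854,0,0,0,0, 0.0854,0,0,0,0, 0.0854,0,0,0,0]'
python3 - <<'E'
from h import *
C=np.array([.5444,.1296,0])
w=cam("wrist"); save("w6.png",w["im"])
v,u=np.mgrid[0:480,0:640]; P=pts(w,u.ravel(),v.ravel()).reshape(480,640,3)
r=np.hypot(P[...,0]-C[0],P[...,1]-C[1])
def ang(p): d=p-C[:2]; return np.hypot(*d),np.degrees(np.arctan2(d[1],d[0]))
q=P[(P[...,2]>.121)&(P[...,2]<.129)&(r>.07)&(r<.1)]
(c,rad)=cv2.minEnclosingCircle(q[:,:2].astype(np.float32)); print("handle",c,rad,ang(np.array(c)))
q=P[(r>.098)&(r<.113)&(P[...,2]>.0385)&(P[...,2]<.046)&(w["im"].min(2)>130)&(P[...,1]<.16)]; print("rib",len(q),ang(q[:,:2].mean(0)))
q=P[(r>.062)&(r<.075)&(P[...,2]>.046)&(P[...,2]<.072)&(w["im"].min(2)>130)]
if len(q): print("arm",len(q),ang(q[:,:2].mean(0)),np.median(q[:,2]))
t=np.radians(-15.7);Rz=np.array([[np.cos(t),np.sin(t),0],[-np.sin(t),np.cos(t),0],[0,0,1]]);Q=(P-C)@Rz.T
print("top z",Q[(r<.03)&(P[...,2]<.17)][:,2].max())
E
```

```text
t: 25.55
tcp_pos: [0.6265, 0.1065, 0.222]
tcp_rot: [0.991, -0.135, -0.0, 0.0]
wrist_force: [0.5, -0.2, -0.4]
width: 1.004
gripper_force: 0.0
t: 26.55
tcp_pos: [0.5307, 0.1329, 0.2408]
tcp_rot: [0.991, -0.135, -0.0, 0.0]
wrist_force: [0.5, -0.1, 0.3]
width: 1.004
gripper_force: 0.0
handle (0.625969648361206, 0.10685999691486359) 0.00693150470033288 (np.float64(0.084680076016043), np.float64(-15.577417671388323))
rib 166 (np.float64(0.10419505672511262), np.float64(-16.118786310990483))
arm 342 (np.float64(0.0684029895335726), np.float64(-15.384827039564888)) 0.05776621072839974
top z 0.15090405512884814
```

View pics/w6.png

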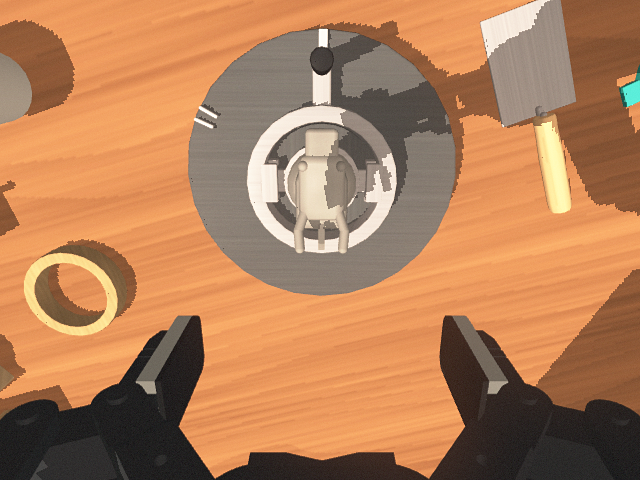

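The view shows the arm (321,85) in line with the broad rib (323,38). The lips at (270,182) and (373,182) cover the ears, the bust is upright with its top at 0.151, and the gripper is clear. Handing in.

```bash
python3 -c "
from cell import manip; print(manip.sign_off())"
```

```text
the job is handed in; nothing more can be done
None
```

I opened the collar, set the grey maquette upright on the platform with its ears between the posts, turned the collar back to within about half a degree of the locked mark, and handed the job in at about 27 s with the gripper clear.

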